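Balance the stirring paddle on the ridge

TASK

Find the balance point of the stirring paddle on its balancing stand: push the stop gate at the blade end fully aside, then slide the paddle lengthwise towards the blade end, a little at a time and without lifting it off the stand, until it stays level by itself on the middle ridge with both ends clear of the rests. Leave the loose things round about where they are.

Things in the scene. Friction and masses are not known exactly. Their poses are not given: they have to be found in the camera images.
- stand: Balancing stand, fixed: aluminium base 70 x 200 x 10 mm, long side along its y axis, origin on the table top below the middle of the ridge, z up. Guide pins (8 mm thick, x = +-19 mm, tops 72 mm up) stand in pairs at y = +70 and -70 mm. At the -y end a low cross rail (up to 16 mm high, x -35 to +75 mm, y -160 to -195 mm) carries the gate.
- ridge_top (a point): Middle of the ridge's flat top, 50 mm above the table: a steel bar across the stand's middle, 20 mm along y, 42 mm along x, that rocks with the paddle on a pin along x, with a weak centring spring and damping. Near balance the paddle tilts about 0.02 rad for each mm that its centre of mass is off the ridge's middle; further off one end dips onto a rest.
- rest_plain (a point): Middle of the rest rod (8 mm thick) between the guide pins at the stand's y = +70 mm, about 36 mm above the table; a like rod is at y = -70 mm. A paddle dipped on either rod tilts about 0.155 rad.
- paddle: Stirring paddle, loose, 0.42 to 0.58 kg, 8 mm thick, across the ridge along the stand's y, 2 mm off the pins. Steel shaft 26 mm wide, own y -110 to +160 mm; white blade 36 mm wide, y -110 to -150 mm. Origin on the underside, over the ridge at the start; z up. Starts with the plain (+y) end dipped. Balance point at own y 20 to 65 mm, unknown: find it by trial; it settles in about 1 s.
- paddle_end (a point): Centre of the plain end face (26 x 8 mm, paddle's own y = +160 mm), to be pushed towards the blade; about 30 mm above the table when dipped, 54 mm when level; nothing near or beneath it at the start. The paddle slides at 2 to 8 N. A finger touching the end can hold it up or down by friction: let go to see if it balances.
- hub_top (a point): Top of the dark clamp hub (24 x 30 mm, 24 mm high with its knob) on the shaft, 60 to 95 mm from the paddle's origin towards the plain end. Clamped tight; its weight is not known.
- gate (a joint): Stop gate, a slide in m: 0 = shut, an upright steel plate (32 mm wide, 6 mm thick, 13 to 87 mm above the table) across the blade's end, so the paddle can slide only about 4 mm; 0.036 = fully aside, path free. Moves along the stand's +x (away from the robot), needs 2 to 4 N, stays where left.
- gate_tab (a point): Centre of the robot-side (-x) face of the gate's black push tab, 45 mm above the table. The tab is 12 mm thick in x, 30 mm wide in y and reaches from 15 to 59 mm above the table; push this face along the stand's +x.
- cap_blue: Bystander: blue screw cap 51 mm across, 27 mm high, origin under its centre.
- white_box: Bystander: white slip-lid box 57 x 89 x 31 mm, origin under its centre.
- tape_pale: Bystander: roll of pale tape 55 mm across, 19 mm high, origin under its centre.

How it is judged:
By the outcome, as a careful person would: the job done as asked, in the order asked, and still so for the second after the job is handed in, with the robot touching nothing.
It also fails if it takes over 64 s, if anything falls off the work surface, if the arm or the gripper's body presses on something with over 40 N, if the wrist force passes 120 N, or if a joint passes its speed limit or range.

ROBOT

A 6-joint arm with a two-finger parallel gripper is mounted at the origin on a cart in front of the work surface, level with it; the furniture and walls round the work are solid. World frame = base frame: x ahead of the robot, y to its left, z up, the work surface at z = 0. Lengths are in m, angles in rad, forces in N, time in s.
With the tool pointing down it reaches from about 0.275 to 1 m from the base axis. Payload 8.4 kg.
Tool frame: the origin (TCP) lies midway between the tips of the shut fingers; the grasp point (between the pads) lies 19 mm behind it; z points along the fingers, y is the line along which they close (so a half turn about z gives the same grasp; the last joint's range is limited). The gripper opens to 85 mm and grips with 20 to 120 N. Pads are 22 mm wide; open, the fingers measure 114 mm over their backs; the gripper's body (76 mm by 85 mm) begins 54 mm behind the grasp point. The pads swing forward as they close: fully open they stand 13 mm farther back than shut.
Start: joints at [1.28, 0.353, 1.633, -0, 1.155, -0.002], TCP at [0.178, 0.599, 0.231] pointing down, gripper open.
Joint ranges: [-2.63, 2.63], [-0.92, 2.1], [0.06, 2.66], [-1.3, 4.44], [0, 2.69], [-3.02, 3.02]. Speed limits (rad/s): [2.22, 2.22, 2.79, 3.14, 3.14, 3.14].

INTERFACE

Orientations are given as [roll, pitch, yaw] about the fixed x, y, z axes, in that order (R = Rz(yaw) Ry(pitch) Rx(roll)).
In Python, from station import telemetry, vision, ticket gives the robot as it stands.
- The arm moves only by the tool step_arm, never from a script. Its argument "rows" is a list that holds one entry, the list of rows, each a list of 7 numbers: the shift along the world's x, y, z in m, then the turn, a rotation vector about the world's x, y, z in rad, then the finger opening in m, from 0 to 0.0854. In form: [[[tx, ty, tz, wx, wy, wz, hand], ...]]. A call has 1 to 10 rows; each row shifts and turns the commanded pose from where the row before left it; what a row does not reach is not made up. A row lasts 1/10 s, in which the tool goes at most 50 mm and 8.59 degrees, less where a joint would pass 70% of its speed; a pose out of reach is approached as far as the arm can. A call is refused whole if a number of a shift passes 0.05 or a number of a turn 0.15, either way. A call with a gripper value outside its range is refused whole. The fingers move at their own pace and stop on an object; "squeeze" is the grip in N (left out, the last holds). Time passes only in rows, so rows that do not move let the fingers close. It gives the time, the measured TCP pose, the force and the opening at its end, in the units of the state.
- telemetry.observe(): the state, without advancing time (a new reading comes with each control period).
- vision.camera(name): name is "scene" or "top"; returns a dict with "pixels" (384x512x3 uint8, red, green, blue), "z_map" (384x512 float32, m along the optical axis (not along the pixel's ray), 0 where there is no reading), "fx", "fy", "cx", "cy" (pixels), "R" (3x3) and "t" (3): a world point X has camera coordinates R X + t. Camera axes: x right, y down, z forward; pixel columns grow to the right and rows downward; lengths in m; the calibration is good to about 2 mm. A picture is of the moment at which its call begins.
- ticket.hand_in(): hands the job in, once; it reports no verdict.
The state is a dict: "time_s": time; "qpos": joint angles; "qd": joint speeds; "joint_torque": joint torques, N m; "position": TCP position; "eef_rot": TCP orientation; "ft_force": force on the tool from outside, world axes, zero at the start; "moment": the same for the moment, N m; "width": opening from 0.0 (shut) to 1.0 (fully open).
Only numpy, scipy, OpenCV 4.12 (cv2) and the standard library are available. Lean on these libraries where they do the work, as an engineer would, in place of code of your own. Each camera call takes 0.05 s, during which the arm holds its last target. There are 200 camera calls.

## Working session

There is one attempt and no reset: what is moved stays moved. The work goes in short steps, Python scripts to look and compute and a tool call to move; the robot and the scene stay as the last step left them, time stands still between calls to the robot, and variables do not carry over. Pictures are saved under pics/ and viewed, on a budget of 10 in all, crops included, one or two more only if the job needs it, and the job is handed in when it is done.

Besides the shell and the picture viewer there is one more tool, called after ">>>" as name(argument=value, ...), one argument or row to a line, values as JSON. step_arm: Moves the arm, as the interface text tells. Its arguments: {"type":"object","properties":{"rows":{"type":"array","items":{"type":"array","items":{"type":"array","items":{"type":"number"}}}},"squeeze":{"type":"number"}},"required":["rows"]}

```bash
mkdir -p pics; cat > h.py <<'E'
import numpy as np, cv2
from station import telemetry, vision, ticket
def pts(c):
    z=c["z_map"]; v,u=np.mgrid[:384,:512]
    P=np.stack([(u-c["cx"])/c["fx"]*z,(v-c["cy"])/c["fy"]*z,z],-1)
    return (P-c["t"])@c["R"]
def save(c,n): cv2.imwrite("pics/"+n,c["pixels"][:,:,::-1])
E
python3 - <<'E'
from h import *
a=vision.camera("scene");b=vision.camera("top")
cv2.imwrite("pics/a1.png",cv2.resize(a["pixels"][:,:,::-1],(800,600)))
cv2.imwrite("pics/b1.png",cv2.resize(b["pixels"][:,:,::-1],(800,600)))
for c in(a,b): print(-c["R"].T@c["t"],c["R"].round(2).tolist(),c["fx"])
print(telemetry.observe())
E
```

```text
[-0.23649296 -0.64558609  0.94446624] [[0.57, -0.82, 0.01], [-0.57, -0.4, -0.72], [0.59, 0.4, -0.7]] 405.6584032302659
[ 0.34875479 -0.14583693  1.14317722] [[-0.0, -1.0, 0.01], [-0.99, 0.0, -0.14], [0.14, -0.01, -0.99]] 387.55936225083934
{'time_s': 0.1, 'qpos': array([ 1.27959670e+00,  3.53594325e-01,  1.63403831e+00, -2.12495816e-05,
        1.15522745e+00, -2.44576651e-03]), 'qd': array([-1.98140551e-03, -8.61224009e-04, -2.06232832e-03,  2.58101958e-05,
       -2.52231675e-04, -9.38109876e-04]), 'joint_torque': array([ 1.64291141e-04, -6.06357336e+01, -3.42816532e+01, -1.99769084e-05,
        3.95122086e-03, -1.08201256e-06]), 'position': array([0.17788546, 0.59870746, 0.23063631]), 'eef_rot': array([-3.14032518e+00,  1.63301763e-05,  2.85284739e+00]), 'ft_force': array([-1.3530537 ,  0.25701206,  0.15451837]), 'moment': array([ 0.02979   , -0.02849691, -0.03455832]), 'width': 1.0003712798510398}
```

View pics/a1.png

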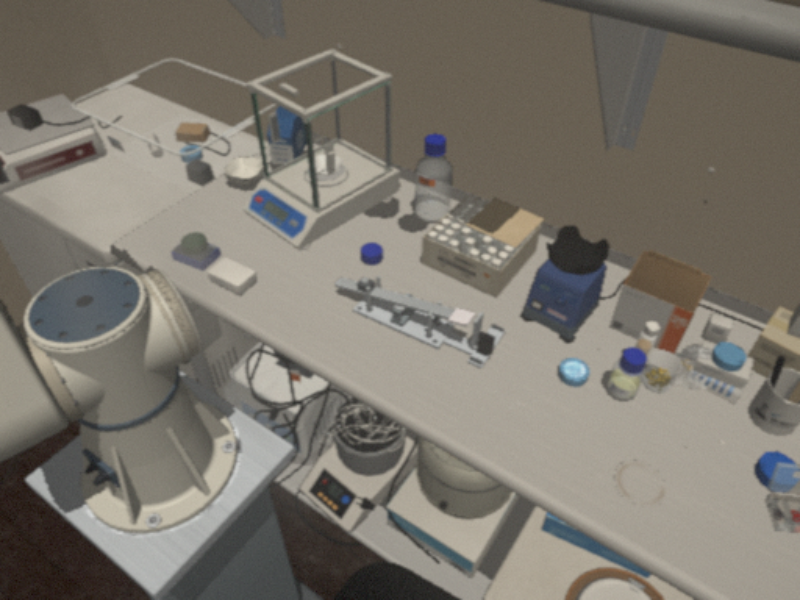

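View pics/b1.png

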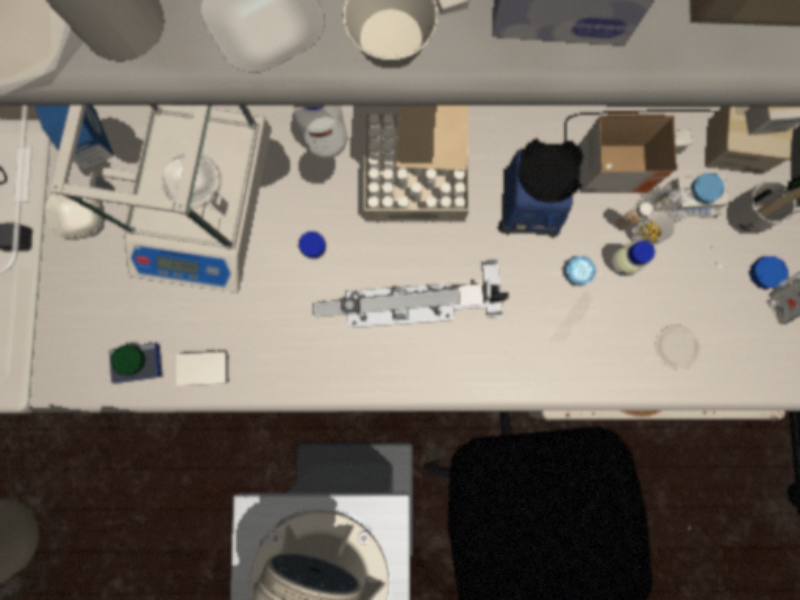

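The scene view shows the stand mid-bench, about (420,315), with the gate's black tab at (485,343). In the top view the stand runs from the plain end (315,308) to the white blade (470,295), with the gate at (495,295). The blue cap is at (312,244) and the white box at (200,367). Next I measure.

```bash
cat >> h.py <<'E'
def top_pts():
    c=vision.camera("top"); return c,pts(c)
E
python3 - <<'E'
from h import *
b,P=top_pts(); a=vision.camera("scene"); Q=pts(a)
crop=b["pixels"][155:220,190:335,::-1]
cv2.imwrite("pics/b2.png",cv2.resize(crop,None,fx=5.5,fy=5.5,interpolation=cv2.INTER_CUBIC))
cr=a["pixels"][165:245,205:330,::-1]
cv2.imwrite("pics/a2.png",cv2.resize(cr,None,fx=6,fy=6,interpolation=cv2.INTER_CUBIC))
np.set_printoptions(suppress=True,precision=3)
def fit(m,P,n):
    p=P[m]; 
    print(n,len(p),"mean",p.mean(0),"min",p.min(0),"max",p.max(0))
    r=cv2.minAreaRect(p[:,:2].astype(np.float32)*1000); print(r)
for n,I,X in(("top",b,P),("scene",a,Q)):
    reg=(X[...,0]>.25)&(X[...,0]<.6)&(X[...,1]>-.4)&(X[...,1]<.15)&(I["z_map"]>0)
    z=X[...,2]; g=I["pixels"].astype(int); 
    reg2=(X[...,0]>.33)&(X[...,0]<.5)&(X[...,1]>-.4)&(X[...,1]<.05)&reg
    print(np.median(z[reg]))
    fit(reg2&(z>.006),X,n+" all")
    fit(reg2&(g.max(2)<60)&(z>.03),X,n+" dark")
    fit(reg2&(g.min(2)>190)&(z>.03),X,n+" white")
    fit(reg2&(z>.07),X,n+" z>70")
E
```

```text
0.0012950789984674726
top all 1316 mean [ 0.484 -0.142  0.033] min [ 0.333 -0.371  0.006] max [0.5   0.014 0.086]
((473.07489013671875, -198.5601806640625), (416.39105224609375, 143.65525817871094), 69.38411712646484)<stdin>:10: RuntimeWarning: Mean of empty slice.
  ret = um.true_divide(
Traceback (most recent call last):
ValueError: zero-size array to reduction operation minimum which has no identity
```

View pics/b2.png

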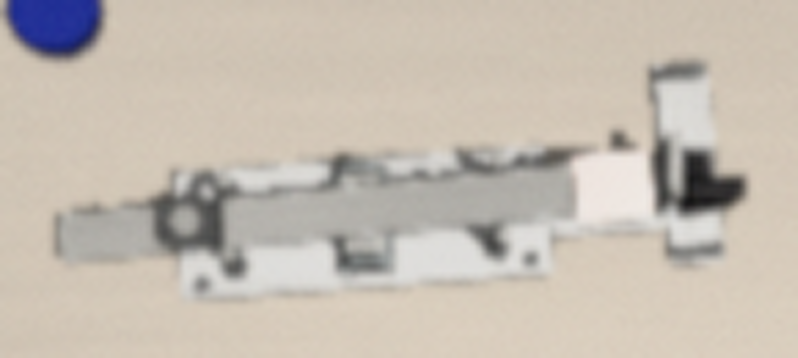

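View pics/a2.png

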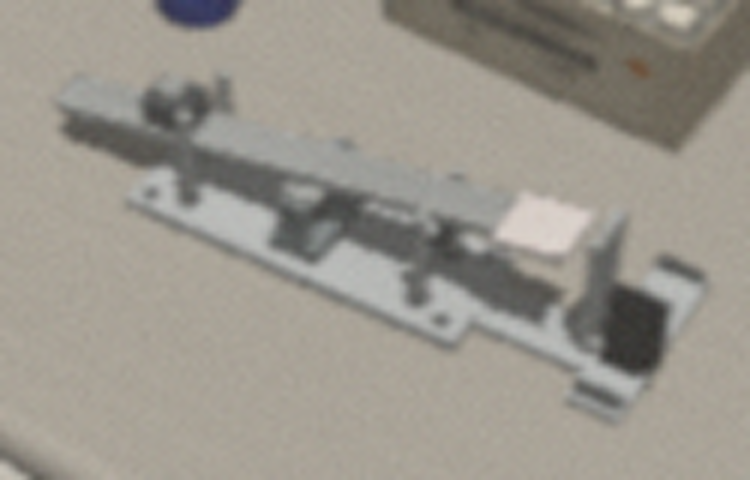

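Both crops show the same layout. In the top crop the hub is at (187,222), the ridge at (365,215), the blade at (615,187), the gate plate at (662,175) and the black tab at (712,185). The plain end is at (60,237), and the yaw is about -4°.

```bash
python3 - <<'E'
from h import *
np.set_printoptions(suppress=True,precision=4)
b,P=top_pts(); a=vision.camera("scene"); Q=pts(a)
def cc(m):
    n,l,s,c=cv2.connectedComponentsWithStats(m.astype(np.uint8)); 
    return l==1+np.argmax(s[1:,4])
for n,I,X in(("top",b,P),("scene",a,Q)):
    z=X[...,2]; g=I["pixels"].astype(int); x,y=X[...,0],X[...,1]
    reg=(x>.30)&(x<.56)&(y>-.40)&(y<.06)&(I["z_map"]>0)
    if n=="top": reg[:155]=0;reg[220:]=0;reg[:,:195]=0;reg[:,335:]=0
    else: reg[:170]=0;reg[245:]=0;reg[:,:205]=0;reg[:,325:]=0
    for nm,m in(("white",reg&(g[...,2]>170)&(z>.04)),("black",reg&(g.max(2)<50)&(z>.012)),("paddle",reg&(z>.025)&(z<.075)),("base",reg&(z>.006)&(z<.014))):
        m=cc(m); p=X[m]
        (cx,cy),(w,h),an=cv2.minAreaRect((p[:,:2]*1000).astype(np.float32))
        print(n,nm,len(p),p.mean(0),"rect",(round(cx,1),round(cy,1)),(round(w,1),round(h,1)),round(an,2),"z",p[:,2].min(),p[:,2].max())
        if nm=="black":
            v,u=np.nonzero(m); print("  px",u.min(),u.max(),v.min(),v.max())
            if n=="top":
                s=np.argsort(y[m]); 
                for k in s[::3]: print("   ",p[k])
E
```

```text
top white 207 [ 0.5061 -0.2657  0.0789] rect (506.2, -254.1) (35.4, 70.1) 4.68 z 0.06402080403338964 0.08599482948985511
top black 40 [ 0.5137 -0.3199  0.0429] rect (517.2, -319.8) (27.4, 18.2) 4.94 z 0.01362960716269865 0.06153686255627554
  px 314 321 184 192
    [ 0.5077 -0.3297  0.0531]
    [ 0.5042 -0.3261  0.0574]
    [ 0.5282 -0.3246  0.0152]
    [ 0.5309 -0.3244  0.017 ]
    [ 0.5071 -0.3233  0.0573]
    [ 0.5224 -0.3218  0.0136]
    [ 0.5133 -0.3211  0.0542]
    [ 0.5043 -0.3205  0.0569]
    [ 0.5308 -0.3185  0.0171]
    [ 0.5099 -0.3177  0.0575]
    [ 0.513  -0.315   0.0565]
    [ 0.5029 -0.3135  0.0464]
    [ 0.5041 -0.3118  0.0583]
    [ 0.5068 -0.3116  0.0595]
top paddle 971 [ 0.496  -0.119   0.0556] rect (498.4, -117.9) (55.6, 265.9) 0.07 z 0.025134456587941542 0.07499065565059052
top base 512 [ 0.4775 -0.1528  0.0096] rect (478.6, -165.4) (28.9, 238.0) 5.1 z 0.006000383956917223 0.01398239627217194
scene white 108 [ 0.5072 -0.2716  0.081 ] rect (507.1, -271.3) (37.1, 37.8) 9.09 z 0.07668778152343919 0.08676752149723968Traceback (most recent call last):
  File "<stdin>", line 13, in <module>
  File "<stdin>", line 6, in cc
    return _wrapfunc(a, 'argmax', axis=axis, out=out, **kwds)
    return bound(*args, **kwds)
ValueError: attempt to get argmax of an empty sequence
```

```bash
cat >> h.py <<'E'
O=np.array([.496,-.144]); TH=np.radians(4.8)
def stand(X):
    c,s=np.cos(TH),np.sin(TH); d=X[...,:2]-O
    return np.stack([d[...,0]*c+d[...,1]*s,-d[...,0]*s+d[...,1]*c,X[...,2]],-1)
def prof(S,m,lo=-.23,hi=.2,zmin=.02):
    for y0 in np.arange(lo,hi,.02):
        k=m&(S[...,1]>=y0)&(S[...,1]<y0+.02)&(S[...,2]>zmin)&(abs(S[...,0])<.06)
        if k.sum()>3:
            q=S[k]*1000; print("y%4.0f n%3d x %.0f..%.0f zmed %.1f zmax %.0f ymin %.0f ymax %.0f"%(y0*1000,k.sum(),*np.percentile(q[:,0],[4,96]),np.median(q[:,2]),q[:,2].max(),q[:,1].min(),q[:,1].max()))
E
python3 - <<'E'
from h import *
b,P=top_pts(); a=vision.camera("scene"); Q=pts(a)
for n,I,X in(("top",b,P),("scene",a,Q)):
    print(n); prof(stand(X),I["z_map"]>0)
    g=I["pixels"].max(2); S=stand(X)*1000; k=(g<50)&(abs(S[...,0])<60)&(S[...,1]<-150)&(S[...,1]>-210)&(S[...,2]>20)
    print("tab",k.sum(),S[k].min(0),S[k].max(0),np.median(S[k],0))
E
```

```text
top
y-210 n 16 x -8..4 zmed 56.6 zmax 61 ymin -198 ymax -190
y-190 n 42 x -7..9 zmed 57.1 zmax 63 ymin -189 ymax -170
y-170 n 74 x -7..23 zmed 68.1 zmax 91 ymin -170 ymax -154
y-150 n 76 x -15..18 zmed 81.5 zmax 88 ymin -147 ymax -130
y-130 n 95 x -16..17 zmed 78.9 zmax 85 ymin -130 ymax -111
y-110 n 73 x -11..14 zmed 75.7 zmax 80 ymin -110 ymax -90
y -90 n 79 x -11..20 zmed 71.0 zmax 77 ymin -90 ymax -70
y -70 n 85 x -19..18 zmed 68.7 zmax 74 ymin -70 ymax -50
y -50 n 68 x -10..14 zmed 65.3 zmax 74 ymin -50 ymax -30
y -30 n 78 x -20..15 zmed 61.5 zmax 68 ymin -30 ymax -10
y -10 n143 x -25..27 zmed 51.5 zmax 64 ymin -10 ymax 10
y  10 n 75 x -15..16 zmed 55.0 zmax 59 ymin 10 ymax 30
y  30 n 66 x -9..15 zmed 52.3 zmax 58 ymin 30 ymax 50
y  50 n 77 x -16..20 zmed 48.9 zmax 73 ymin 50 ymax 70
y  70 n 87 x -16..20 zmed 63.3 zmax 73 ymin 70 ymax 90
y  90 n 60 x -9..14 zmed 59.9 zmax 70 ymin 90 ymax 109
y 110 n 63 x -8..15 zmed 38.9 zmax 45 ymin 110 ymax 130
y 130 n 65 x -9..15 zmed 35.3 zmax 42 ymin 131 ymax 150
y 150 n 27 x -7..16 zmed 32.3 zmax 37 ymin 151 ymax 159
tab 29 [  -7.11063355 
[... 720 characters left out ...]
5 zmed 50.3 zmax 63 ymin -10 ymax 9
y  10 n 48 x -22..13 zmed 56.3 zmax 62 ymin 10 ymax 30
y  30 n 39 x -10..14 zmed 53.4 zmax 57 ymin 31 ymax 50
y  50 n 90 x -21..22 zmed 50.4 zmax 75 ymin 50 ymax 70
y  70 n 68 x -18..15 zmed 61.5 zmax 72 ymin 70 ymax 90
y  90 n 38 x -9..8 zmed 52.5 zmax 73 ymin 90 ymax 110
y 110 n 38 x -10..14 zmed 39.5 zmax 44 ymin 110 ymax 130
y 130 n 35 x -9..15 zmed 36.3 zmax 40 ymin 130 ymax 149
y 150 n 14 x -9..15 zmed 32.8 zmax 36 ymin 151 ymax 159Traceback (most recent call last):
  File "<stdin>", line 6, in <module>
    return umr_minimum(a, axis, None, out, keepdims, initial, where)
ValueError: zero-size array to reduction operation minimum which has no identity
```

>>> step_arm(
  rows=[
    [[0.015, -0.048, 0, 0, 0, -0.12, 0], [0.015, -0.048, 0, 0, 0, -0.12, 0], [0.015, -0.048, 0, 0, 0, -0.12, 0], [0.015, -0.048, 0, 0, 0, -0.12, 0], [0.015, -0.048, 0, 0, 0, -0.12, 0], [0.015, -0.048, 0, 0, 0, -0.12, 0], [0.015, -0.048, 0, 0, 0, -0.12, 0], [0.015, -0.048, 0, 0, 0, -0.12, 0], [0.015, -0.048, 0, 0, 0, -0.12, 0], [0.015, -0.048, 0, 0, 0, -0.12, 0]],
  ],
)

```text
time_s: 1.4
position: [0.3273, 0.1202, 0.2317]
eef_rot: [3.14, -0.0, 1.649]
ft_force: [1.3, 0.6, 0.5]
width: 0.0
```

>>> step_arm(
  rows=[
    [[0.012, -0.05, 0, 0, 0, 0, 0], [0.012, -0.05, 0, 0, 0, 0, 0], [0.012, -0.05, 0, 0, 0, 0, 0], [0.012, -0.05, 0, 0, 0, 0, 0], [0.012, -0.05, 0, 0, 0, 0, 0], [0.012, -0.05, 0, 0, 0, 0, 0], [0.012, -0.05, 0, 0, 0, 0, 0], [0.012, -0.05, -0.02, 0, 0, 0, 0], [0.012, -0.05, -0.03, 0, 0, 0, 0], [0.01, 0, -0.04, 0, 0, 0, 0]],
  ],
)

```text
time_s: 2.4
position: [0.442, -0.3117, 0.1489]
eef_rot: [3.137, 0.005, 1.649]
ft_force: [1.2, -0.3, -0.5]
width: -0.001
```

>>> step_arm(
  rows=[
    [[0, 0, -0.05, 0, 0, 0, 0], [0, 0, -0.035, 0, 0, 0, 0], [0, 0, 0, 0, 0, 0, 0], [0, 0, 0, 0, 0, 0, 0]],
  ],
)

```text
time_s: 2.8
position: [0.4398, -0.3058, 0.0633]
eef_rot: [-3.141, -0.001, 1.653]
ft_force: [-0.5, 0.5, 0.5]
width: -0.001
```

>>> step_arm(
  rows=[
    [[0.003, -0.012, -0.008, 0, 0, 0, 0], [0.003, -0.012, -0.013, 0, 0, 0, 0], [0, 0, 0, 0, 0, 0, 0], [0, 0, 0, 0, 0, 0, 0]],
  ],
)

```text
time_s: 3.2
position: [0.4464, -0.3305, 0.0432]
eef_rot: [3.14, 0.001, 1.652]
ft_force: [-1.3, -0.2, 0.2]
width: -0.0
```

```bash
python3 - <<'E'
from h import *
a=vision.camera("scene");b=vision.camera("top")
x=cv2.resize(a["pixels"][165:265,205:355,::-1],None,fx=4,fy=4,interpolation=cv2.INTER_CUBIC)
y=cv2.resize(b["pixels"][145:195+0,190:340,::-1],None,fx=4,fy=4,interpolation=cv2.INTER_CUBIC)
cv2.imwrite("pics/c3.png",np.vstack([x,y]))
print(telemetry.observe()["position"],telemetry.observe()["ft_force"])
E
```

```text
[ 0.44613793 -0.32996006  0.04304087] [ 0.0387143   0.36580442 -0.30399822]
```

View pics/c3.png

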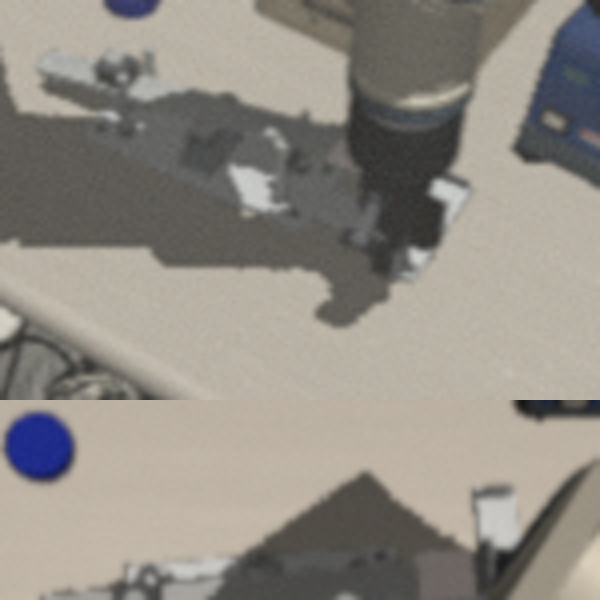

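The gripper hides the tab at this angle. The fingers, at scene crop (390,230), are beside the rail and on the robot side, with no contact force. Now I push along the stand's +x.

>>> step_arm(
  rows=[
    [[0.015, 0.001, 0, 0, 0, 0, 0], [0.015, 0.001, 0, 0, 0, 0, 0], [0.006, 0.0005, 0, 0, 0, 0, 0], [0.005, 0.0004, 0, 0, 0, 0, 0], [0.005, 0.0004, 0, 0, 0, 0, 0], [0.005, 0.0004, 0, 0, 0, 0, 0]],
  ],
)

```text
time_s: 3.9
position: [0.4966, -0.3258, 0.0418]
eef_rot: [-3.14, -0.001, 1.653]
ft_force: [-2.5, -0.3, 1.6]
width: -0.0
```

>>> step_arm(
  rows=[
    [[0.005, 0.0004, 0, 0, 0, 0, 0], [0.005, 0.0004, 0, 0, 0, 0, 0], [0.005, 0.0004, 0, 0, 0, 0, 0], [0.005, 0.0004, 0, 0, 0, 0, 0]],
  ],
)

```text
time_s: 4.3
position: [0.5169, -0.3243, 0.0418]
eef_rot: [-3.141, -0.0, 1.653]
ft_force: [-2.6, 0.8, 1.0]
width: 0.001
```

>>> step_arm(
  rows=[
    [[0.004, 0.0003, 0, 0, 0, 0, 0], [0.003, 0.0003, 0, 0, 0, 0, 0], [0.001, 0, 0, 0, 0, 0, 0]],
  ],
)

```text
time_s: 4.6
position: [0.5251, -0.3237, 0.0419]
eef_rot: [-3.142, -0.0, 1.653]
ft_force: [-1.7, 0.7, 0.1]
width: 0.005
```

>>> step_arm(
  rows=[
    [[0.001, 0, 0, 0, 0, 0, 0], [0.001, 0, 0, 0, 0, 0, 0]],
  ],
)

```text
time_s: 4.8
position: [0.5261, -0.3237, 0.0418]
eef_rot: [-3.14, -0.001, 1.653]
ft_force: [-6.3, -0.3, 2.6]
width: -0.001
```

Force is rising; one or two more mm to confirm the end stop.

>>> step_arm(
  rows=[
    [[0.001, 0, 0, 0, 0, 0, 0], [0.001, 0, 0, 0, 0, 0, 0]],
  ],
)

```text
time_s: 5.0
position: [0.5263, -0.3236, 0.0417]
eef_rot: [-3.137, -0.001, 1.653]
ft_force: [-14.1, -3.0, 5.5]
width: 0.001
```

>>> step_arm(
  rows=[
    [[-0.02, -0.002, 0, 0, 0, 0, 0], [-0.03, -0.002, 0, 0, 0, 0, 0], [0, 0, 0.045, 0, 0, 0, 0], [0, 0, 0.045, 0, 0, 0, 0], [0, 0.03, 0.04, 0, 0, 0, 0], [0, 0.045, 0, 0, 0, 0, 0], [0, 0.045, 0, 0, 0, 0, 0], [0, 0.045, 0, 0, 0, 0, 0], [0, 0.045, 0, 0, 0, 0, 0], [0, 0.045, 0, 0, 0, 0, 0]],
  ],
)

```text
time_s: 6.0
position: [0.4793, -0.0713, 0.1726]
eef_rot: [3.139, 0.0, 1.652]
ft_force: [0.5, -0.3, 0.3]
width: -0.0
```

>>> step_arm(
  rows=[
    [[0, 0.045, 0, 0, 0, 0, 0], [0, 0.045, 0, 0, 0, 0, 0], [0, 0.03, 0, 0, 0, 0, 0], [0, 0, 0, 0, 0, 0, 0], [0, 0, 0, 0, 0, 0, 0]],
  ],
)

```text
time_s: 6.5
position: [0.4792, 0.0477, 0.1723]
eef_rot: [3.14, 0.0, 1.655]
ft_force: [-0.3, 0.5, -0.8]
width: -0.005
```

```bash
cat >> h.py <<'E'
def tilt():
    """plain-end-up slope and end position from both views, stand frame mm"""
    for n in("top","scene"):
        c=vision.camera(n); S=stand(pts(c))*1000; g=c["pixels"].astype(int)
        x,y,z=S[...,0],S[...,1],S[...,2]
        near=(abs(x)<16)&(z>18)&(z<115)&(c["z_map"]>0)
        k=near&(abs(x-2)<9)&(y>-215)&(y<45)&(abs(y)>0)&(z<95)&(z>30)
        if k.sum()<20: print(n,"hidden");continue
        f=np.polyfit(y[k],z[k],1)
        for _ in range(6):
            r=z-np.polyval(f,y); kk=k&(abs(r)<5); f=np.polyfit(y[kk],z[kk],1)
        w=(abs(x)<25)&(y<-50)&(y>-260)&(z>35)&(g[...,2]>175)&(abs(z-np.polyval(f,y))<6)
        l=(abs(z-np.polyval(f,y))<7)&(abs(x-2)<9)&(y<190)&(y>60)
        print(n,"n",kk.sum(),"slope %.4f z0 %.1f"%tuple(f),"blade end %.1f n%d"%(np.percentile(y[w],2) if w.any() else 0,w.sum()),"plain end %.1f"%(np.percentile(y[l],99) if l.any() else 0))
E
python3 - <<'E'
from h import *
tilt()
a=vision.camera("scene");b=vision.camera("top")
x=cv2.resize(a["pixels"][155:245,185:335,::-1],None,fx=4,fy=4,interpolation=cv2.INTER_CUBIC)
y=cv2.resize(b["pixels"][150:210,190:340,::-1],None,fx=4,fy=4,interpolation=cv2.INTER_CUBIC)
cv2.imwrite("pics/c4.png",np.vstack([x,y]))
s=telemetry.observe();print(s["position"],s["ft_force"])
E
```

```text
top n 434 slope -0.1673 z0 58.8 blade end -144.9 n191 plain end 158.6
scene n 251 slope -0.1652 z0 60.2 blade end -146.6 n110 plain end 156.7
[0.47894362 0.0461745  0.17202061] [-0.14079514 -0.39696123  0.00043124]
```

View pics/c4.png

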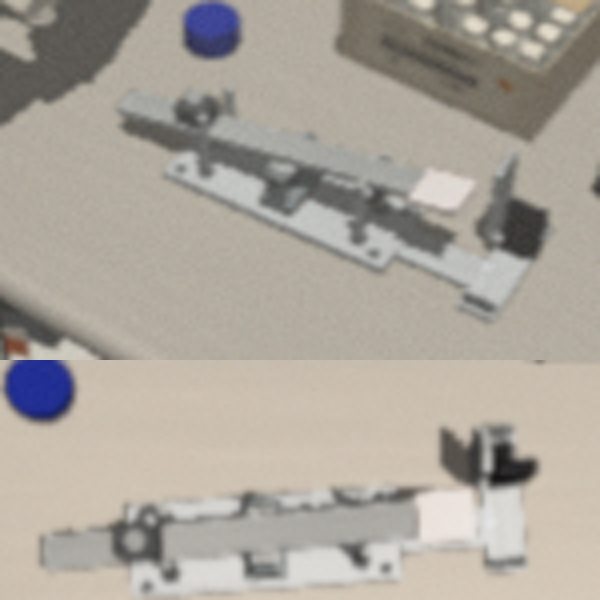

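The gate is fully aside: its plate and tab, at top crop (495,455), are clear of the blade at (445,515). I descend beyond the plain end.

>>> step_arm(
  rows=[
    [[0.004, 0.003, -0.04, 0, 0, 0, 0], [0.0, 0, -0.05, 0, 0, 0, 0], [0, 0, -0.04, 0, 0, 0, 0], [0, 0, -0.02, 0, 0, 0, 0], [0, 0, 0, 0, 0, 0, 0]],
  ],
)

```text
time_s: 7.2
position: [0.4807, 0.049, 0.0194]
eef_rot: [-3.136, 0.0, 1.651]
ft_force: [-0.3, -0.3, 0.8]
width: -0.001
```

>>> step_arm(
  rows=[
    [[0, -0.01, 0, 0, 0, 0, 0], [0, -0.005, 0, 0, 0, 0, 0], [0, -0.003, 0, 0, 0, 0, 0], [0, -0.003, 0, 0, 0, 0, 0]],
  ],
)

```text
time_s: 7.6
position: [0.4836, 0.0286, 0.0231]
eef_rot: [3.139, 0.0, 1.652]
ft_force: [0.2, 0.9, -0.6]
width: 0.001
```

>>> step_arm(
  rows=[
    [[0, -0.003, 0, 0, 0, 0, 0], [0, -0.003, 0, 0, 0, 0, 0]],
  ],
)

```text
time_s: 7.8
position: [0.4829, 0.0234, 0.0224]
eef_rot: [3.141, -0.001, 1.652]
ft_force: [-1.1, 7.4, -0.4]
width: 0.002
```

Contact (7 N). Push about 12 mm, then back off and look.

>>> step_arm(
  rows=[
    [[0.0003, -0.003, 0, 0, 0, 0, 0], [0.0003, -0.003, 0, 0, 0, 0, 0], [0.0003, -0.003, 0, 0, 0, 0, 0], [0.0003, -0.003, 0, 0, 0, 0, 0], [0, 0, 0, 0, 0, 0, 0]],
  ],
)

```text
time_s: 8.3
position: [0.4841, 0.0114, 0.0222]
eef_rot: [3.141, -0.001, 1.653]
ft_force: [0.1, 3.2, 2.3]
width: 0.003
```

>>> step_arm(
  rows=[
    [[0, 0.006, 0, 0, 0, 0, 0], [0, 0, 0, 0, 0, 0, 0], [0, 0, 0, 0, 0, 0, 0], [0, 0, 0, 0, 0, 0, 0], [0, 0, 0, 0, 0, 0, 0], [0, 0, 0, 0, 0, 0, 0], [0, 0, 0, 0, 0, 0, 0], [0, 0, 0, 0, 0, 0, 0]],
  ],
)

```text
time_s: 9.1
position: [0.484, 0.0171, 0.022]
eef_rot: [-3.142, -0.0, 1.653]
ft_force: [1.3, -0.3, 1.2]
width: -0.002
```

```bash
python3 -c "
from h import *
tilt()"
```

```text
top n 461 slope -0.1635 z0 58.9 blade end -158.5 n213 plain end 137.9
scene n 280 slope -0.1670 z0 59.6 blade end -160.4 n114 plain end 153.7
```

>>> step_arm(
  rows=[
    [[0, -0.003, 0, 0, 0, 0, 0], [0, -0.003, 0, 0, 0, 0, 0], [0.0002, -0.002, 0, 0, 0, 0, 0], [0.0002, -0.003, 0, 0, 0, 0, 0], [0, 0.006, 0, 0, 0, 0, 0], [0, 0, 0, 0, 0, 0, 0], [0, 0, 0, 0, 0, 0, 0], [0, 0, 0, 0, 0, 0, 0], [0, 0, 0, 0, 0, 0, 0], [0, 0, 0, 0, 0, 0, 0]],
  ],
)

```text
time_s: 10.2
position: [0.4844, 0.0121, 0.022]
eef_rot: [-3.142, 0.0, 1.653]
ft_force: [-0.5, -0.0, -0.1]
width: 0.002
```

```bash
python3 -c "
from h import *
tilt()"
```

```text
top n 480 slope -0.1603 z0 58.6 blade end -164.5 n214 plain end 129.9
scene n 286 slope -0.1610 z0 59.6 blade end -166.0 n114 plain end 148.0
```

>>> step_arm(
  rows=[
    [[0, -0.003, 0, 0, 0, 0, 0], [0, -0.003, 0, 0, 0, 0, 0], [0.0002, -0.002, 0, 0, 0, 0, 0], [0.0002, -0.003, 0, 0, 0, 0, 0], [0, 0.006, 0, 0, 0, 0, 0], [0, 0, 0, 0, 0, 0, 0], [0, 0, 0, 0, 0, 0, 0], [0, 0, 0, 0, 0, 0, 0], [0, 0, 0, 0, 0, 0, 0], [0, 0, 0, 0, 0, 0, 0]],
  ],
)

```text
time_s: 11.3
position: [0.4848, 0.0071, 0.0219]
eef_rot: [-3.142, 0.0, 1.653]
ft_force: [-0.1, 0.2, 0.1]
width: 0.002
```

```bash
python3 -c "
from h import *
tilt()"
```

```text
top n 493 slope -0.1573 z0 58.6 blade end -169.2 n223 plain end 123.3
scene n 297 slope -0.1576 z0 59.5 blade end -170.8 n112 plain end 144.1
```

>>> step_arm(
  rows=[
    [[0, -0.003, 0, 0, 0, 0, 0], [0, -0.003, 0, 0, 0, 0, 0], [0.0002, -0.002, 0, 0, 0, 0, 0], [0.0002, -0.003, 0, 0, 0, 0, 0], [0, 0.006, 0, 0, 0, 0, 0], [0, 0, 0, 0, 0, 0, 0], [0, 0, 0, 0, 0, 0, 0], [0, 0, 0, 0, 0, 0, 0], [0, 0, 0, 0, 0, 0, 0], [0, 0, 0, 0, 0, 0, 0]],
  ],
)

```text
time_s: 12.4
position: [0.4852, 0.0021, 0.022]
eef_rot: [3.142, 0.0, 1.653]
ft_force: [0.7, -1.1, -0.8]
width: 0.001
```

```bash
sed -i 's/(y<45)&(abs(y)>0)/(y<20)/' h.py; python3 -c "
from h import *
tilt()"
```

```text
top n 439 slope -0.1553 z0 58.3 blade end -174.5 n224 plain end 117.5
scene n 258 slope -0.1583 z0 59.1 blade end -175.4 n113 plain end 136.9
```

>>> step_arm(
  rows=[
    [[0, -0.003, 0, 0, 0, 0, 0], [0, -0.003, 0, 0, 0, 0, 0], [0.0002, -0.002, 0, 0, 0, 0, 0], [0.0002, -0.003, 0, 0, 0, 0, 0], [0, 0.006, 0, 0, 0, 0, 0], [0, 0, 0, 0, 0, 0, 0], [0, 0, 0, 0, 0, 0, 0], [0, 0, 0, 0, 0, 0, 0], [0, 0, 0, 0, 0, 0, 0], [0, 0, 0, 0, 0, 0, 0]],
  ],
)

```text
time_s: 13.5
position: [0.4856, -0.0029, 0.0219]
eef_rot: [-3.142, 0.0, 1.653]
ft_force: [0.1, 0.5, 0.1]
width: 0.002
```

```bash
python3 -c "
from h import *
tilt()"
```

```text
top n 455 slope -0.1551 z0 58.1 blade end -180.1 n236 plain end 109.3
scene n 274 slope -0.1542 z0 59.2 blade end -181.0 n114 plain end 134.5
```

>>> step_arm(
  rows=[
    [[0, -0.003, 0, 0, 0, 0, 0], [0, -0.003, 0, 0, 0, 0, 0], [0.0002, -0.002, 0, 0, 0, 0, 0], [0.0002, -0.003, 0, 0, 0, 0, 0], [0, 0.006, 0, 0, 0, 0, 0], [0, 0, 0, 0, 0, 0, 0], [0, 0, 0, 0, 0, 0, 0], [0, 0, 0, 0, 0, 0, 0], [0, 0, 0, 0, 0, 0, 0], [0, 0, 0, 0, 0, 0, 0]],
  ],
)

```text
time_s: 14.6
position: [0.486, -0.0079, 0.022]
eef_rot: [-3.142, 0.0, 1.653]
ft_force: [-0.4, -0.5, 0.3]
width: 0.001
```

```bash
python3 -c "
from h import *
tilt()"
```

```text
top n 470 slope -0.1546 z0 57.8 blade end -185.2 n244 plain end 103.2
scene n 293 slope -0.1519 z0 59.0 blade end -186.1 n114 plain end 128.8
```

>>> step_arm(
  rows=[
    [[0, -0.003, 0, 0, 0, 0, 0], [0, -0.003, 0, 0, 0, 0, 0], [0.0002, -0.002, 0, 0, 0, 0, 0], [0.0002, -0.002, 0, 0, 0, 0, 0], [0, 0.006, 0, 0, 0, 0, 0], [0, 0, 0, 0, 0, 0, 0], [0, 0, 0, 0, 0, 0, 0], [0, 0, 0, 0, 0, 0, 0], [0, 0, 0, 0, 0, 0, 0], [0, 0, 0, 0, 0, 0, 0]],
  ],
)

```text
time_s: 15.7
position: [0.4863, -0.0119, 0.0219]
eef_rot: [-3.142, 0.0, 1.653]
ft_force: [0.1, -0.3, 0.3]
width: -0.001
```

```bash
python3 -c "
from h import *
tilt()"
```

```text
top n 478 slope -0.1515 z0 57.8 blade end -188.3 n244 plain end 97.0
scene n 291 slope -0.1507 z0 59.1 blade end -190.5 n115 plain end 124.8
```

>>> step_arm(
  rows=[
    [[0, -0.003, 0, 0, 0, 0, 0], [0, -0.003, 0, 0, 0, 0, 0], [0.0002, -0.002, 0, 0, 0, 0, 0], [0.0002, -0.002, 0, 0, 0, 0, 0], [0, 0.006, 0, 0, 0, 0, 0], [0, 0, 0, 0, 0, 0, 0], [0, 0, 0, 0, 0, 0, 0], [0, 0, 0, 0, 0, 0, 0], [0, 0, 0, 0, 0, 0, 0], [0, 0, 0, 0, 0, 0, 0]],
  ],
)

```text
time_s: 16.8
position: [0.4868, -0.0159, 0.022]
eef_rot: [3.142, 0.0, 1.653]
ft_force: [-0.3, -0.3, 0.5]
width: -0.004
```

```bash
python3 -c "
from h import *
tilt()"
```

```text
top n 478 slope -0.0834 z0 57.7 blade end -193.9 n451 plain end 91.9
scene n 314 slope -0.0822 z0 59.0 blade end -196.2 n115 plain end 119.8
```

Tilt is now about -0.083 rad, so roughly 4 mm remain. I push 3 mm and settle longer.

>>> step_arm(
  rows=[
    [[0, -0.003, 0, 0, 0, 0, 0], [0, -0.003, 0, 0, 0, 0, 0], [0.0002, -0.002, 0, 0, 0, 0, 0], [0, -0.001, 0, 0, 0, 0, 0], [0, 0.006, 0, 0, 0, 0, 0], [0, 0, 0, 0, 0, 0, 0], [0, 0, 0, 0, 0, 0, 0], [0, 0, 0, 0, 0, 0, 0], [0, 0, 0, 0, 0, 0, 0], [0, 0, 0, 0, 0, 0, 0]],
  ],
)

```text
time_s: 17.9
position: [0.487, -0.0189, 0.022]
eef_rot: [-3.142, 0.0, 1.653]
ft_force: [-0.5, -0.2, -0.0]
width: -0.001
```

>>> step_arm(
  rows=[
    [[0, 0, 0, 0, 0, 0, 0], [0, 0, 0, 0, 0, 0, 0], [0, 0, 0, 0, 0, 0, 0], [0, 0, 0, 0, 0, 0, 0], [0, 0, 0, 0, 0, 0, 0], [0, 0, 0, 0, 0, 0, 0], [0, 0, 0, 0, 0, 0, 0], [0, 0, 0, 0, 0, 0, 0]],
  ],
)

```text
time_s: 18.7
position: [0.487, -0.0189, 0.022]
eef_rot: [3.142, 0.0, 1.653]
ft_force: [-0.1, 0.7, -0.3]
width: 0.003
```

```bash
python3 -c "
from h import *
tilt()"
```

```text
top n 483 slope -0.0032 z0 57.8 blade end -198.4 n487 plain end 85.9
scene n 324 slope -0.0011 z0 59.1 blade end -201.1 n122 plain end 118.3
```

Level. Withdraw and check.

>>> step_arm(
  rows=[
    [[0, 0.02, 0, 0, 0, 0, 0], [0, 0.03, 0, 0, 0, 0, 0], [0, 0.02, 0.03, 0, 0, 0, 0], [0, 0.0, 0.05, 0, 0, 0, 0], [0, 0.0, 0.05, 0, 0, 0, 0], [-0.02, 0.05, 0.03, 0, 0, 0, 0], [-0.02, 0.05, 0, 0, 0, 0, 0], [0, 0, 0, 0, 0, 0, 0], [0, 0, 0, 0, 0, 0, 0], [0, 0, 0, 0, 0, 0, 0]],
  ],
)

```text
time_s: 19.8
position: [0.4522, 0.1375, 0.176]
eef_rot: [-3.141, 0.0, 1.653]
ft_force: [-0.0, 1.6, 0.0]
width: 0.002
```

```bash
python3 - <<'E'
from h import *
tilt()
a=vision.camera("scene");b=vision.camera("top")
x=cv2.resize(a["pixels"][155:245,185:335,::-1],None,fx=4,fy=4,interpolation=cv2.INTER_CUBIC)
y=cv2.resize(b["pixels"][150:210,190:340,::-1],None,fx=4,fy=4,interpolation=cv2.INTER_CUBIC)
cv2.imwrite("pics/c5.png",np.vstack([x,y]))
prof(stand(pts(b)),b["z_map"]>0,-.21,.13)
E
```

```text
top n 485 slope -0.0055 z0 57.4 blade end -198.5 n479 plain end 107.1
scene n 313 slope -0.0028 z0 59.1 blade end -201.2 n117 plain end 104.6
y-210 n 66 x -11..35 zmed 57.6 zmax 64 ymin -201 ymax -190
y-190 n133 x -12..39 zmed 57.8 zmax 65 ymin -190 ymax -170
y-170 n154 x -8..56 zmed 58.1 zmax 91 ymin -170 ymax -150
y-150 n 68 x -8..16 zmed 57.8 zmax 63 ymin -150 ymax -130
y-130 n 64 x -8..16 zmed 57.7 zmax 63 ymin -130 ymax -110
y-110 n 66 x -9..16 zmed 57.5 zmax 63 ymin -110 ymax -90
y -90 n 75 x -9..19 zmed 58.0 zmax 73 ymin -90 ymax -70
y -70 n 85 x -19..20 zmed 58.3 zmax 74 ymin -70 ymax -50
y -50 n 66 x -9..16 zmed 57.6 zmax 61 ymin -50 ymax -30
y -30 n 78 x -17..16 zmed 57.4 zmax 63 ymin -30 ymax -10
y -10 n140 x -25..28 zmed 51.7 zmax 62 ymin -10 ymax 10
y  10 n 82 x -12..16 zmed 58.8 zmax 82 ymin 10 ymax 30
y  30 n 70 x -9..14 zmed 76.2 zmax 85 ymin 30 ymax 50
y  50 n 80 x -17..20 zmed 57.5 zmax 72 ymin 50 ymax 70
y  70 n 81 x -16..21 zmed 57.4 zmax 72 ymin 70 ymax 90
y  90 n 57 x -9..14 zmed 57.5 zmax 63 ymin 90 ymax 107
```

View pics/c5.png

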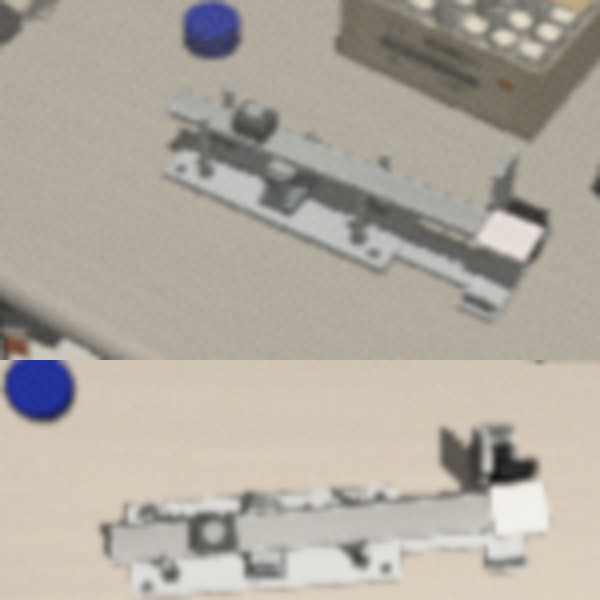

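The paddle is level, at 57–58 mm top height along its whole length. The gate at top crop (495,455) is aside, the gripper is clear, and the blue cap hasn't moved.

```bash
python3 -c "
from h import *
tilt(); print(ticket.hand_in())"
```

```text
top n 482 slope -0.0030 z0 57.7 blade end -198.5 n484 plain end 107.1
scene n 319 slope -0.0033 z0 58.8 blade end -201.1 n117 plain end 105.2
the job is handed in; nothing more can be done
None
```

The paddle now stays level by itself on the middle ridge, and I handed the job in at about 20 s of the 64 s allowed.

- **Gate:** I pushed it along the stand's +x until it met its end stop, where the push force rose to 14 N. The pictures show it fully aside.
- **Paddle:** I slid it about 54 mm towards the blade end, in a first push of about 14 mm and then steps of 3–5 mm. I let go after each push to see whether it balanced.
- **Final tilt:** The last check, with the gripper well clear, read about -0.003 rad in both views. Its top is 57–58 mm above the table along its whole length, so both ends are clear of the rests.
- **Where the views disagree:** The two cameras differ by 2–3 mm on where the paddle's ends lie, but they agree on the tilt. While it was dipped the slope read 0.150–0.167 rad against the stated 0.155, so the tilt is good to about 0.01 rad.
- **Loose things:** The arm moved near none of them. I saw the blue cap unmoved at the end, but did not look at the box or the tape again.

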